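# Take the combination padlock off the reagent case and show it open

## Task

First slide the transport catch behind the padlock to its end stop; then turn the lock's dial clockwise (seen from above), feeling for the notch where the shackle springs out. With the lock still lying on the lid, draw it straight back until the shackle is fully open, unhook it from the hasp stud, and present it: hold the open lock up level, dial on top, at least 10 cm above the case lid. Finish while still holding it there (do not put it down or let go), and leave the bench's other things where they are.

Things in the scene. Friction and masses are not known exactly. Their poses are not given: they have to be found in the camera images.
- lock_center (a point): Centre of the padlock's brass body, a block 44 mm long (x), 50 mm wide (y), 28 mm high, about 0.5 kg with its parts, lying flat and loose on the case lid (this point is 14 mm above the lid). Frame: +x out of the front face, on the shackle side, away from the robot; +y left; z up.
- shackle_bow (a point): Middle of the bow of the lock's level U-shaped steel shackle: 8 mm bar, 10 mm above the lid, legs 14 mm either side of the lock's x axis. Shut, the bow's inside is 16 mm in front of the lock's front face. The -y leg is long and stays in the body; the +y leg is short: with the shackle fully open, 15 mm are free between its tip and the front face. Frame as the lock's.
- dial_grip (a point): Middle of the dial's upright black grip bar on top of the lock: 33 mm long along this frame's x, 10 mm thick, 24 mm high, on a steel disc 34 mm across whose top is 12 mm below this point. Point on the vertical dial axis, above lock_center. The frame turns with the dial. Turning takes about 0.05 N m; ten light clicks a turn.
- dial (a joint): Angle of the dial on the lock, rad, growing anticlockwise from above (so turning clockwise lowers it); at 0 the grip bar lies along the lock's x. The one opening notch is not marked: it lies 30 to 120 degrees clockwise from the start. There the shackle springs out about 10 mm (at light clicks under 1 mm) and its bolt stops the dial turning on.
- shackle (a joint): How far the shackle has come out of the lock body, m: 0 locked, about 0.010 when sprung out at the notch, 0.024 fully open (end stop). It stays where it is left; drawing it further takes about 3 N. When the lock is drawn back (its -x), the stud holds the bow, so the shackle is pulled out.
- catch_grip (a point): Centre of the black grip block of the transport catch, 18 mm (x) by 16 mm (y), 30 mm high, on a low track on the lid behind the lock (robot side). Slides along this frame's +y (left) against about 2 N. Frame parallel to the case: x from robot side to hasp side. Its low tongue, 14 mm wide, reaches +x to the lock's rear face and blocks drawing the lock back until slid away.
- catch (a joint): Slide of the transport catch, m: 0 as it starts (tongue behind the lock), 0.075 at its end stop.
- stud_head (a point): Centre of the head of the fixed T-headed hasp stud inside the shackle; 20.5 mm above the lid. Head 12 mm (x) by 36 mm (y), 5 mm high; neck 7 mm across below it. Frame parallel to the case. To unhook the opened lock: push it forward until the neck is 30 mm ahead of lock_center (in the gap before the short leg), shift it 45 mm to its -y side, lift.
Mind the look-alikes: they are no part of the job. Leave any green or turquoise look-alike of the part that bears lock_center alone.

How it is judged:
By the outcome, as a careful person would: the job done as asked, in the order asked, and still so for the second after the job is handed in, while the arm keeps its last pose, push and grip.
It also fails if it takes over 72 s, if anything falls off the work surface, if the arm or the gripper's body presses on something with over 40 N, if the wrist force passes 120 N, or if a joint passes its speed limit or range.

## Robot

A 6-joint arm with a two-finger parallel gripper is mounted at the origin on the work surface. World frame = base frame: x ahead of the robot, y to its left, z up, the work surface at z = 0. Lengths are in m, angles in rad, forces in N, time in s.
With the tool pointing down it reaches from about 0.35 to 0.875 m from the base axis. Payload 15.5 kg.
Tool frame: the origin (TCP) lies midway between the tips of the shut fingers; the grasp point (between the pads) lies 19 mm behind it (robot.grip_depth is the distance from the TCP to the grasp point, in m); z points along the fingers, y is the direction in which the jaws open and shut (so a half turn about z gives the same grasp; the last joint's range is limited). The gripper opens to 85 mm and grips with 20 to 120 N. Pads are 22 mm wide; open, the fingers measure 114 mm over their backs; the gripper's body (76 mm by 85 mm) begins 54 mm behind the grasp point. The pads swing forward as they close: fully open they stand 13 mm farther back than shut.
Start: joints at [-1.359, 0.494, 1.345, -0, 1.302, -0.096], TCP at [0.189, -0.596, 0.231] pointing down, gripper open.
Joint ranges: [-2.91, 2.91], [-0.82, 2.16], [0.22, 2.67], [-1.22, 4.37], [0.12, 2.79], [-3.08, 3.08]. Speed limits (rad/s): [1.89, 1.89, 2.57, 3.01, 3.01, 3.01].

## Interface

Orientations are given as a 3x3 rotation matrix whose columns are the frame's x, y, z axes.
In Python, from workcell import robot, vision gives the robot as it stands. The module is installed in compiled form; this text tells all that it offers.
- The arm moves only by the shell command python3 -m creep 'ROWS'. ROWS is text: rows parted by semicolons, each of 5 numbers parted by spaces: the gripper command: -1 is shut, 1 is fully open, values between are in proportion, then the shift along the tool's x, y, z each as a share of 300 mm, from -1 to 1, then the turn about the tool's z as a share of 6 degrees, from -1 to 1. In form: jaw tx ty tz spin; .... A call has 1 to 10 rows; each row shifts and turns the pose as measured when the row begins, along the tool's axes as they then stand; what a row does not reach is not made up. A row lasts 1/12 s, in which the tool goes at most 41.7 mm and 7.16 degrees, less where a joint would pass 70% of its speed; a pose out of reach is approached as far as the arm can. A call with a number of a shift or a turn outside -1 to 1 is refused whole. A call with a gripper value outside its range is refused whole. The fingers move at their own pace and stop on an object; the grip force is fixed at half the most. Time passes only in rows, so rows that do not move let the fingers close. It gives the time, the measured TCP pose, the force and the opening at its end, in the units of the state.
- robot.observe(): the state, without advancing time (a new reading comes with each control period).
- vision.snapshot(name): name is "scene" or "side" or "wrist"; returns a dict with "img" (480x640x3 uint8, red, green, blue), "range_z" (480x640 float32, m along the optical axis (not along the pixel's ray), 0 where there is no reading), "fx", "fy", "cx", "cy" (pixels), "world_from_camera" (4x4, takes a point from camera to world coordinates); the wrist camera has in their place "mount" (4x4, takes a point from camera to tool coordinates, whose origin is the TCP and whose axes are the flange's). Camera axes: x right, y down, z forward; pixel columns grow to the right and rows downward; lengths in m; the calibration is good to about 2 mm. A picture is of the moment at which its call begins: read the wrist's pose just before it.
- robot.close_job(): hands the job in, once; it reports no verdict.
The state is a dict: "clock": time; "qpos": joint angles; "qvel": joint speeds; "effort": joint torques, N m; "position": TCP position; "tool_rot": TCP orientation; "contact_force": force on the tool from outside, world axes, zero at the start; "ft_torque": the same for the moment, N m; "gripper_width": finger opening in m.
Only numpy, scipy, OpenCV 4.12 (cv2) and the standard library are available. Lean on these libraries where they do the work, as an engineer would, in place of code of your own. Each camera call takes 0.05 s, during which the arm holds its last target.

## Working session

There is one attempt and no reset: what is moved stays moved. The work goes in short steps, Python scripts to look and compute and a shell command to move; the robot and the scene stay as the last step left them, time stands still between calls to the robot, and variables do not carry over. Pictures are saved under pics/ and viewed, and the job is handed in when it is done.

```bash
mkdir -p pics; ls
python3 - <<'E'
from workcell import robot, vision
import cv2
s=robot.observe()
for k,v in s.items(): print(k,v)
for n in ["scene","side","wrist"]:
    d=vision.snapshot(n)
    cv2.imwrite(f"pics/{n}0.png",d["img"][:,:,::-1])
    print(n,d["fx"],d["fy"],d["cx"],d["cy"],d.get("world_from_camera",d.get("mount")))
print(robot.grip_depth)
E
```

```text
pics
clock 0.0
qpos [-1.35848539e+00  4.94181509e-01  1.34614188e+00 -2.51192919e-05
  1.30253351e+00 -9.55234176e-02]
qvel [-0.00136616  0.00075022 -0.00172474 -0.00153207  0.00088967 -0.00086088]
effort [ 1.67815000e-03 -8.82150578e+01 -3.83864200e+01 -2.02117835e-04
  9.91543871e-03 -1.37539719e-04]
position [ 0.18927356 -0.59525502  0.23069767]
tool_rot [[ 9.52989978e-01  3.03001680e-01 -2.90079004e-04]
 [ 3.03001803e-01 -9.52989188e-01  1.23075881e-03]
 [ 9.64798331e-05 -1.26079527e-03 -9.99999201e-01]]
contact_force [-0.76675075  0.46441968 -0.61204986]
ft_torque [ 0.0031939   0.0142435  -0.07131325]
gripper_width 0.08554369116302009
scene 586.8672960390229 586.8672960390229 319.1487532439428 240.32271840936303 [[ 1.58713433e-01  7.88468136e-01 -5.94245777e-01  1.14243047e+00]
 [ 9.87324536e-01 -1.26409138e-01  9.59739077e-02 -8.83223360e-02]
 [ 5.54271521e-04 -6.01945785e-01 -7.98536765e-01  9.11935921e-01]
 [ 0.00000000e+00  0.00000000e+00  0.00000000e+00  1.00000000e+00]]
side 537.2753084428153 537.2753084428153 316.64320779745555 244.4542482870756 [[-0.94778946 -0.21440809  0.23605999  0.3276513 ]
 [-0.31868893  0.61010395 -0.7254037   0.75609594]
 [ 0.01151129 -0.76275969 -0.64657958  0.76168915]
 [ 0.          0.          0.          1.        ]]
wrist 401.5104723519547 401.5104723519547 327.27386225415904 232.77892569933599 [[-1.13113201e-04 -9.52727231e-01 -3.03826943e-01  7.74557289e-02]
 [ 9.99999904e-01  2.11303500e-05 -4.38554425e-04  1.30792312e-03]
 [ 4.24242713e-04 -3.03826963e-01  9.52727136e-01 -1.42791006e-01]
 [ 0.00000000e+00  0.00000000e+00  0.00000000e+00  1.00000000e+00]]
0.0187
```

View pics/scene0.png

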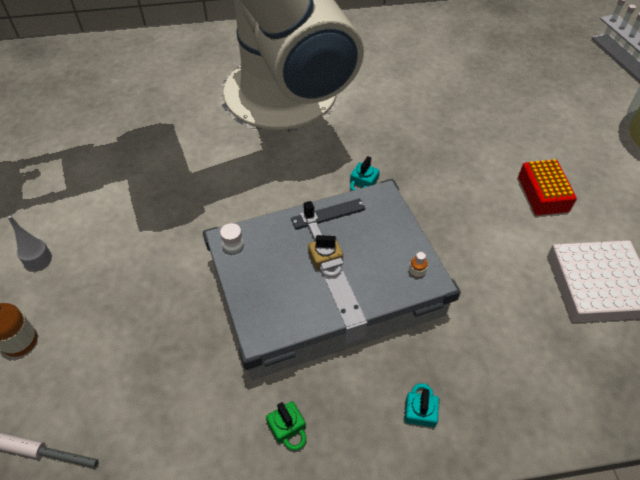

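View pics/side0.png

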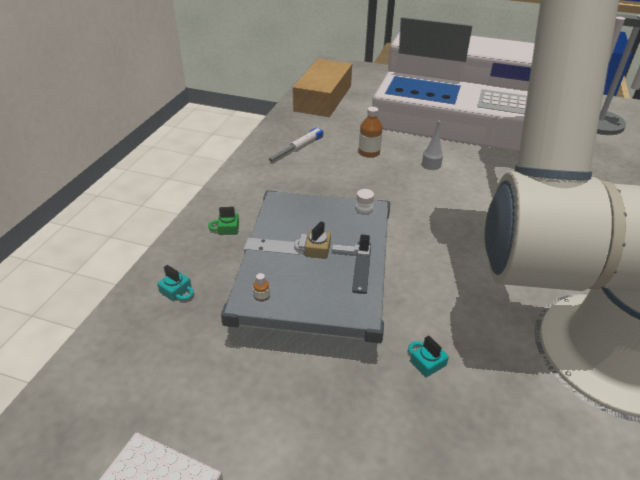

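View pics/wrist0.png

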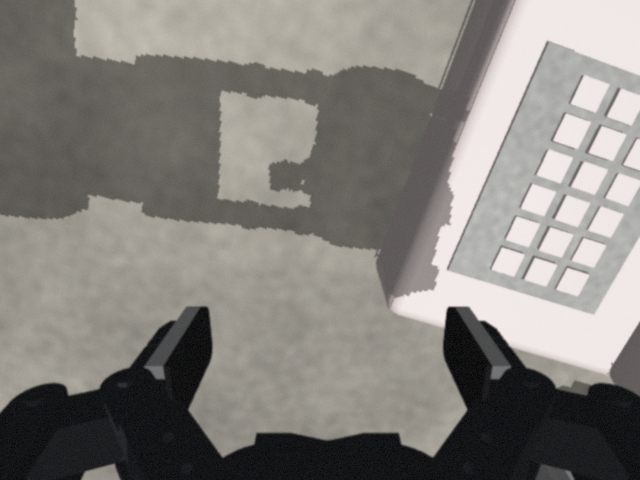

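The real lock is the brass one on the lid at scene (326,252) and side (318,243). The look-alikes are green at scene (287,425) and turquoise at (365,175) and (423,405), all off the lid. I'll confirm this in an enlarged crop and measure.

```bash
cat > h.py <<'E'
from workcell import robot, vision
import cv2, numpy as np
def pts(d,T=None):
    T=d["world_from_camera"] if T is None else T
    z=d["range_z"]; v,u=np.mgrid[0:480,0:640]
    P=np.stack([(u-d["cx"])/d["fx"]*z,(v-d["cy"])/d["fy"]*z,z],-1)
    W=P@T[:3,:3].T+T[:3,3]
    W[z==0]=np.nan
    return W
def wristT(d,s):
    T=np.eye(4);T[:3,:3]=s["tool_rot"];T[:3,3]=s["position"]
    return T@d["mount"]
def crop(d,name,x0,y0,x1,y1,k):
    c=d["img"][y0:y1,x0:x1,::-1]
    cv2.imwrite("pics/"+name,cv2.resize(c,None,fx=k,fy=k,interpolation=cv2.INTER_CUBIC))
E
python3 - <<'E'
from h import *
d=vision.snapshot("scene"); e=vision.snapshot("side")
crop(d,"sc1.png",270,180,390,290,5); crop(e,"si1.png",270,190,400,310,5)
W=pts(d);V=pts(e)
np.savez("w.npz",W=W,V=V,di=d["img"],ei=e["img"])
for u,v in [(231,229),(419,258),(308,206),(325,240),(345,300),(260,290),(400,290),(300,220),(363,203),(213,238),(396,186),(455,292),(248,355)]: print("sc",u,v,W[v,u].round(4))
for u,v in [(364,240),(318,231),(318,245),(300,245)]: print("si",u,v,V[v,u].round(4))
E
```

```text
sc 231 229 [ 0.5149 -0.1378  0.1321]
sc 419 258 [0.626  0.1589 0.136 ]
sc 308 206 [ 0.4874 -0.0022  0.1348]
sc 325 240 [0.5708 0.0137 0.1427]
sc 345 300 [0.656  0.0331 0.0871]
sc 260 290 [ 0.6158 -0.1021  0.0888]
sc 400 290 [0.6519 0.1264 0.0879]
sc 300 220 [ 0.485  -0.0168  0.0961]
sc 363 203 [0.4592 0.1037 0.0908]
sc 213 238 [ 0.4953 -0.1732  0.0889]
sc 396 186 [0.4247 0.1748 0.0873]
sc 455 292 [0.6694 0.2154 0.0867]
sc 248 355 [ 0.7287 -0.1319  0.0869]
si 364 240 [0.4798 0.0082 0.1314]
si 318 231 [0.5642 0.0222 0.1407]
si 318 245 [0.5604 0.0327 0.1163]
si 300 245 [0.5944 0.0369 0.1101]
```

View pics/sc1.png

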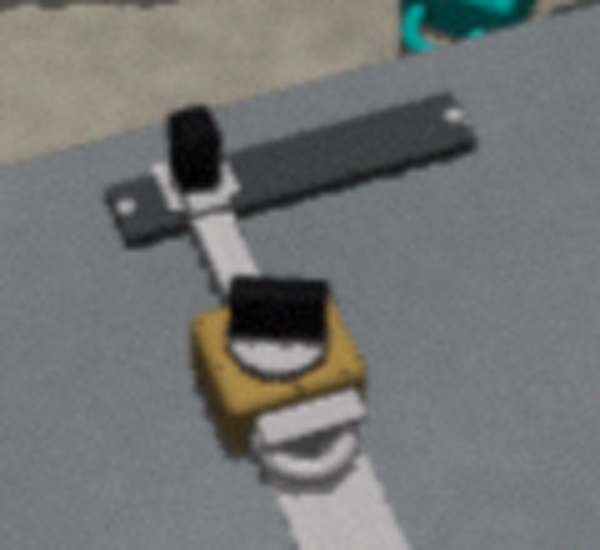

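View pics/si1.png

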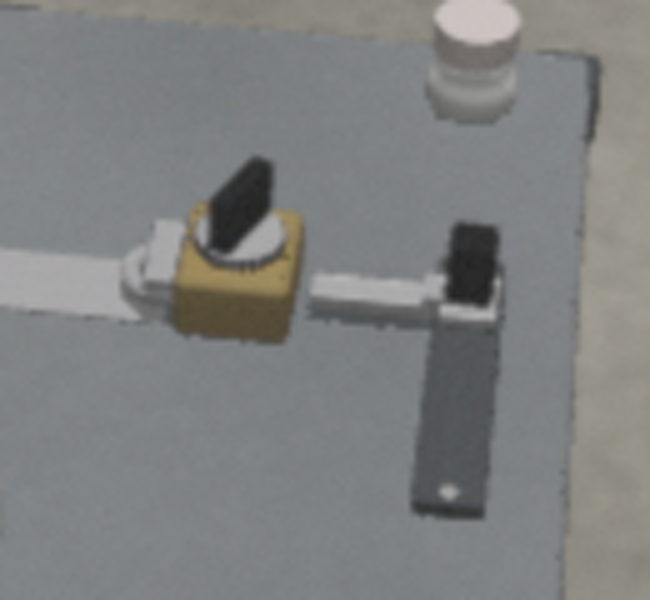

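Run:
```python
from h import *
q=np.load("w.npz")
for n,W,I in (("sc",q["W"],q["di"]),("si",q["V"],q["ei"])):
    hsv=cv2.cvtColor(I,cv2.COLOR_RGB2HSV); H,S,Vv=[hsv[...,i].astype(int) for i in range(3)]
    x,y,z=W[...,0],W[...,1],W[...,2]
    reg=(x>0.4)&(x<0.8)&(y>-.2)&(y<.25)
    lid=reg&(z>0.08)&(z<0.093)
    print(n,"lid z",np.median(z[lid]))
    # case yaw through minAreaRect of lid
    m=reg&(z>0.075)
    r=cv2.minAreaRect(np.float32(np.stack([x[m],y[m]],-1))*1000); print(" case",r)
    def rect(m,name):
        m=cv2.morphologyEx(m.astype(np.uint8),cv2.MORPH_OPEN,np.ones((2,2)))>0
        P=np.stack([x[m],y[m],z[m]],-1)
        if len(P)<5: return
        r=cv2.minAreaRect(P[:,:2].astype(np.float32)*1000)
        print(" ",name,len(P),"med",np.median(P,0).round(4),"z",np.percentile(z[m],[2,98]).round(4),"rect",[np.round(t,1) for t in r])
    near=(x>0.44)&(x<0.66)&(y>-.08)&(y<.15)
    rect(near&(Vv<45)&(z>0.130)&(x>0.53),"dial top")
    rect(near&(Vv<45)&(z>0.118)&(x>0.53),"dial")
    rect(near&(Vv<45)&(z>0.128)&(x<0.51),"catch top")
    rect(near&(Vv<45)&(z>0.105)&(x<0.51),"catch")
    rect(near&(S>90)&(Vv>80)&(z>0.111)&(z<0.12),"brass top")
    rect(near&(S>90)&(Vv>80)&(z>0.09),"brass")
    rect(near&(S<40)&(Vv>150)&(z>0.095)&(x>0.585)&(x<.64),"stud/shackle")
    st=(x>0.63)&(x<0.73)&(y>-.0)&(y<.1)&(S<40)&(Vv>140)&(z<.1)&(z>.08)
    rect(st,"strip")
```

```text
sc lid z 0.08924351674567965
 case ((572.6954345703125, 16.845230102539062), (277.2525634765625, 373.6345520019531), 10.898276329040527)
  dial top 194 med [nan nan nan] z [nan nan] rect [array([572.3,  15.3]), array([29.8,  9.6]), np.float64(81.3)]
  dial 217 med [nan nan nan] z [nan nan] rect [array([572.2,  15.1]), array([29.6,  9.3]), np.float64(81.3)]
  catch top 73 med [4.894e-01 3.000e-04 1.326e-01] z [0.1238 0.136 ] rect [array([486.2,  -1. ]), array([15.9, 13.4]), np.float64(21.9)]
  catch 141 med [4.904e-01 1.000e-04 1.271e-01] z [0.1054 0.1358] rect [array([486.1,  -0.8]), array([16. , 14.8]), np.float64(20.6)]
  brass top 280 med [nan nan nan] z [nan nan] rect [array([569.1,  19.1]), array([39.4, 57.4]), np.float64(15.9)]
  brass 294 med [nan nan nan] z [nan nan] rect [array([563.1,  11.2]), array([35.7, 60.3]), np.float64(37.4)]
  stud/shackle 142 med [0.6013 0.0219 0.1112] z [0.0998 0.1146] rect [array([603.1,  23.2]), array([19.6, 33. ]), np.float64(14.0)]
  strip 846 med [nan nan nan] z [nan nan] rect [array([669.9,  36.7]), array([77.2, 34.6]), np.float64(14.7)]
si l
[... 395 characters left out ...]
[0.126  0.1287] rect [array([479.7,   7.4]), array([4.4, 1. ]), np.float64(37.8)]
  catch 66 med [0.4776 0.0069 0.1176] z [0.1069 0.1286] rect [array([477.3,   6.4]), array([12.9,  6. ]), np.float64(18.5)]
  brass top 168 med [0.5551 0.0345 0.1149] z [0.0981 0.1183] rect [array([564.2,  17.5]), array([38.7, 48.1]), np.float64(10.5)]
  brass 186 med [0.5567 0.0352 0.1143] z [0.097  0.1182] rect [array([564.1,  18.1]), array([38.7, 49.4]), np.float64(10.5)]
  stud/shackle 93 med [0.5944 0.0253 0.1112] z [0.0982 0.1167] rect [array([597.2,  23.9]), array([22.8, 38.4]), np.float64(19.4)]
  strip 439 med [nan nan nan] z [nan nan] rect [array([663.8,  37.6]), array([79.2, 36.6]), np.float64(13.8)]
```

The crops confirm it. The brass lock sits with its shackle round the hasp stud, and the catch tongue is behind it. Case yaw is about 10.9° and the lid is at z of about 0.089. I'll raise the tool and go across for a wrist view.

```bash
python3 -m creep '1 0 0 -0.12 0; 1 0 0 -0.12 0; 1 0.09 -0.1 0 0; 1 0.09 -0.1 0 0; 1 0.09 -0.1 0 0; 1 0.09 -0.1 0 0; 1 0.09 -0.1 0 0; 1 0.09 -0.1 0 0; 1 0.09 -0.1 0 0; 1 0.09 -0.1 0 0'
```

```text
clock: 1.08
position: [0.3232, -0.2979, 0.305]
tool_rot: [[0.956, 0.294, 0.001], [0.294, -0.956, -0.002], [0.0, 0.002, -1.0]]
contact_force: [1.7, -0.3, 0.4]
gripper_width: 0.0853
```

```bash
python3 -m creep '1 0.1 -0.1 0 0; 1 0.1 -0.1 0 0; 1 0.1 -0.1 0 0; 1 0.1 -0.1 0 0; 1 0.1 -0.1 0 0; 1 0.1 -0.1 0 0; 1 0.1 -0.1 0 0; 1 0.06 -0.06 0 0.5; 1 0 0 0 0.5; 1 0 0 0 0'
python3 - <<'E'
from h import *
s=robot.observe(); d=vision.snapshot("wrist"); print(s["position"].round(4),np.degrees(np.arctan2(s["tool_rot"][1,0],s["tool_rot"][0,0])),s["qpos"].round(3))
np.savez("wr1.npz",W=pts(d,wristT(d,s)),I=d["img"])
cv2.imwrite("pics/w1.png",d["img"][:,:,::-1])
E
```

```text
clock: 1.92
position: [0.471, -0.0071, 0.3058]
tool_rot: [[0.981, 0.194, 0.005], [0.194, -0.981, -0.002], [0.005, 0.003, -1.0]]
contact_force: [0.1, -0.4, -0.4]
gripper_width: 0.0853
[ 0.471  -0.0071  0.3058] 11.188359457045726 [-1.410e-01  1.970e-01  1.598e+00 -1.000e-03  1.340e+00  1.235e+00]
```

View pics/w1.png

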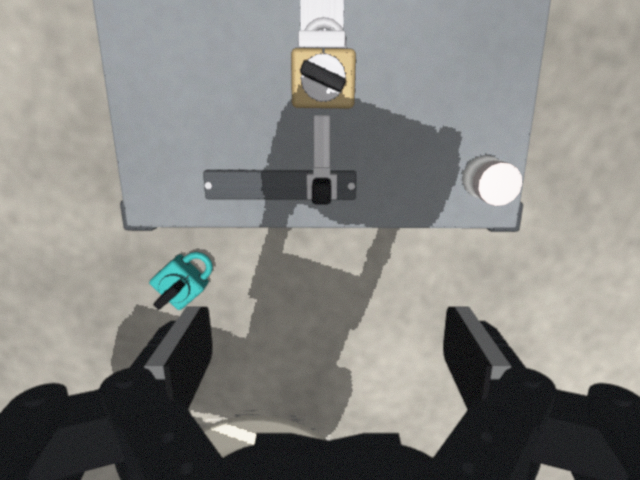

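The wrist view shows the case square to the tool. The lock is at (323,77), the catch grip at (321,190), the tongue at (321,140), and a turquoise decoy at (180,280) off the case. Next I'll measure the parts from this view.

Run:
```python
from h import *
q=np.load("wr1.npz");W,I=q["W"],q["I"]
hsv=cv2.cvtColor(I,cv2.COLOR_RGB2HSV); H,S,V=[hsv[...,i].astype(int) for i in range(3)]
v,u=np.mgrid[0:480,0:640]; z=W[...,2]
def rect(m,name):
    m=m&np.isfinite(z)
    m=cv2.morphologyEx(m.astype(np.uint8),cv2.MORPH_OPEN,np.ones((2,2)))>0
    P=W[m]; r=cv2.minAreaRect(P[:,:2].astype(np.float32)*1000)
    print(name,len(P),"med",np.median(P,0).round(4),"z",np.percentile(P[:,2],[3,97]).round(4),[np.round(t,1) for t in r])
box=lambda a,b,c,d:(u>=a)&(u<c)&(v>=b)&(v<d)
print("lid",np.nanmedian(z[110:160,150:250]),np.nanmedian(z[60:100,400:480]))
rect(box(285,40,365,112)&(S>80)&(z>0.105)&(z<.125),"brass")
rect(box(285,40,365,112)&(z>0.108),"lock all")
rect(box(295,50,355,105)&(V<50)&(z>.13),"bar")
rect(box(295,50,355,105)&(z>.134),"barz")
rect(box(300,165,345,215)&(z>.122),"catch z")
rect(box(300,165,345,215)&(V<40)&(z>.115),"catch")
rect(box(310,112,335,175)&(z>.091)&(z<.11),"tongue")
rect(box(285,0,365,47)&(z>.1)&(z<.12),"stud")
rect((u>95)&(u<550)&(v<235)&(z>.08)&(z<.094),"case")
cv2.imwrite("pics/w1c.png",cv2.resize(I[0:220,240:400,::-1],None,fx=3.6,fy=2.7) if 0 else cv2.resize(I[0:120,250:400,::-1],None,fx=5,fy=5,interpolation=cv2.INTER_CUBIC))
```

```text
lid 0.0901563768806132 0.09006824078495979
brass 1734 med [nan nan nan] z [nan nan] [array([566.2,  11.8]), array([42. , 49.3]), np.float64(11.1)]
lock all 4175 med [nan nan nan] z [nan nan] [array([570.5,  12.6]), array([47.6, 51.1]), np.float64(14.9)]
bar 93 med [nan nan nan] z [nan nan] [array([nan, nan]), array([0., 0.]), np.float64(0.0)]
barz 732 med [nan nan nan] z [nan nan] [array([nan, nan]), array([0., 0.]), np.float64(0.0)]
catch z 459 med [nan nan nan] z [nan nan] [array([476.4,  -3.9]), array([28.4, 16.5]), np.float64(10.9)]
catch 416 med [ 0.4826 -0.0023  0.1342] z [0.1204 0.1358] [array([476.2,  -3.1]), array([28.4, 13.7]), np.float64(10.9)]
tongue 1015 med [nan nan nan] z [nan nan] [array([515.8,   3.6]), array([50.2, 20.8]), np.float64(11.0)]
stud 1172 med [nan nan nan] z [nan nan] [array([599.5,  19.4]), array([21.2, 37.9]), np.float64(11.7)]
case 84298 med [nan nan nan] z [nan nan] [array([525.6,   5.5]), array([236.8, 460.6]), np.float64(11.1)]
```

View pics/w1c.png

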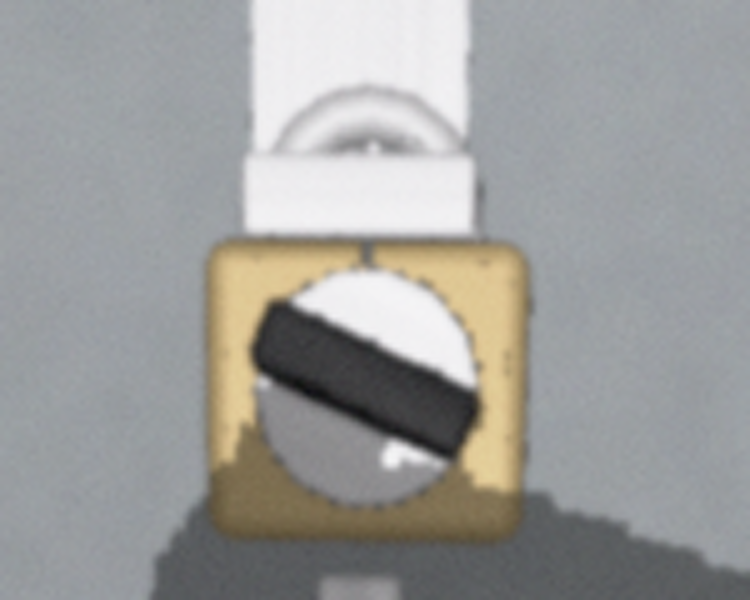

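```bash
python3 -m creep '1 0.04 -0.01 0.05 0; 1 0 0 0.12 0; 1 0 0 0.12 0; 1 0 0 0.12 0; 1 0 0 0.12 0; 1 0 0 0.08 0; 1 0 0 0.03 0; 1 0 0 0 0'
python3 - <<'E'
from h import *
s=robot.observe(); print(s["position"].round(4),np.degrees(np.arctan2(s["tool_rot"][1,0],s["tool_rot"][0,0])),s["qpos"].round(3))
d=vision.snapshot("wrist")
cv2.imwrite("pics/w2.png",d["img"][:,:,::-1])
E
```

```text
clock: 2.63
position: [0.4846, -0.0093, 0.1094]
tool_rot: [[0.979, 0.205, 0.014], [0.205, -0.979, -0.004], [0.013, 0.007, -1.0]]
contact_force: [-0.4, 0.7, 0.9]
gripper_width: 0.0855
[ 0.4846 -0.0093  0.1094] 11.842567617923743 [-0.141  0.468  1.835 -0.003  0.825  1.225]
```

View pics/w2.png

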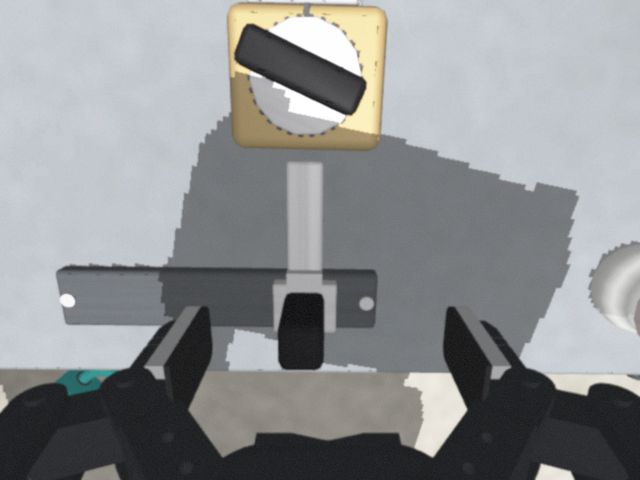

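The catch grip at (301,335) is about 8 mm left of the jaw middle (column 327). I'll shift left and close.

```bash
python3 -m creep '1 0 -0.027 0 0; -1 0 0 0 0; -1 0 0 0 0; -1 0 0 0 0; -1 0 0 0 0; -1 0 0 0 0; -1 0 0 0 0'
python3 - <<'E'
from h import *
s=robot.observe(); print(s["position"].round(4),s["contact_force"].round(1),s["gripper_width"])
d=vision.snapshot("wrist")
cv2.imwrite("pics/w3.png",d["img"][:,:,::-1])
E
```

```text
clock: 3.27
position: [0.485, -0.0005, 0.1154]
tool_rot: [[0.979, 0.205, 0.022], [0.205, -0.979, -0.002], [0.021, 0.007, -1.0]]
contact_force: [-1.8, 35.0, 18.4]
gripper_width: 0.0146
[ 0.485  -0.0005  0.1154] [-1.8 35.  18.4] 0.014595642413436097
```

View pics/w3.png

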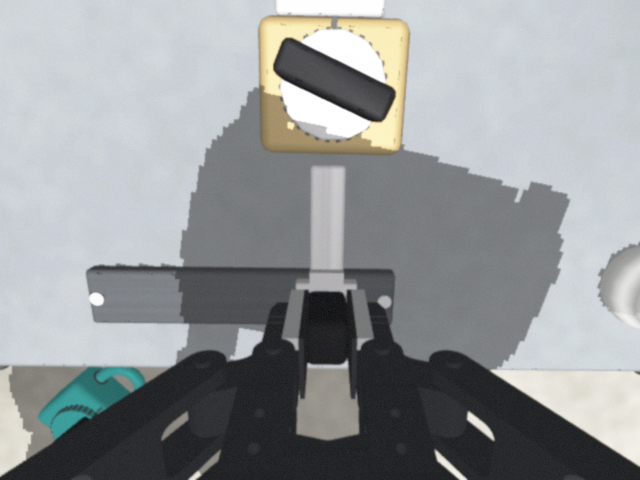

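```bash
python3 -m creep '-1 0 -0.02 -0.005 0; -1 0 -0.02 0 0;-1 0 -0.02 0 0;-1 0 -0.02 0 0'; python3 -c "
from h import *
s=robot.observe(); print(s['position'].round(4),s['contact_force'].round(1),s['gripper_width'])"
```

```text
clock: 3.65
position: [0.4803, 0.024, 0.1158]
tool_rot: [[0.979, 0.204, 0.022], [0.204, -0.979, -0.001], [0.021, 0.006, -1.0]]
contact_force: [0.7, -2.1, 1.1]
gripper_width: 0.0144
[0.4803 0.024  0.1158] [ 0.7 -2.1  1.1] 0.014390321825197366
```

```bash
python3 -m creep '-1 0 -0.025 0 0; -1 0 -0.025 0 0;-1 0 -0.025 0 0;-1 0 -0.025 0 0;-1 0 -0.025 0 0;-1 0 -0.02 0 0;-1 0 -0.015 0 0'; python3 -c "
from h import *
s=robot.observe(); print(s['position'].round(4),s['contact_force'].round(1),s['gripper_width'])"
```

```text
clock: 4.23
position: [0.4705, 0.0752, 0.1159]
tool_rot: [[0.979, 0.205, 0.024], [0.205, -0.979, -0.003], [0.023, 0.008, -1.0]]
contact_force: [9.3, -59.5, 1.2]
gripper_width: 0.0143
[0.4705 0.0752 0.1159] [  9.3 -59.5   1.2] 0.014254712657658777
```

The end stop is reached, with a 59 N reaction. I'll ease off, release and rise.

```bash
python3 -m creep '-1 0 0 0 0; 0 0 0 0 0; 0.2 0 0 0 0; 0.2 0 0 0 0'; python3 -m creep '0.2 0 0 -0.08 0; 0.2 0 0 -0.12 0; 0.2 0 0 -0.12 0;0.2 0 0 -0.1 0; 0.2 0 0 0 0'
python3 - <<'E'
from h import *
s=robot.observe(); print(s["position"].round(4),s["contact_force"].round(1),s["gripper_width"],s["qpos"].round(3))
d=vision.snapshot("wrist")
np.savez("wr2.npz",W=pts(d,wristT(d,s)),I=d["img"])
cv2.imwrite("pics/w4.png",d["img"][:,:,::-1])
E
```

```text
clock: 4.57
position: [0.4699, 0.075, 0.1159]
tool_rot: [[0.978, 0.208, 0.024], [0.208, -0.978, -0.007], [0.022, 0.012, -1.0]]
contact_force: [0.6, 0.7, 0.8]
gripper_width: 0.05
clock: 4.98
position: [0.4644, 0.0774, 0.2459]
tool_rot: [[0.978, 0.208, 0.017], [0.208, -0.978, -0.005], [0.015, 0.009, -1.0]]
contact_force: [0.8, 1.0, 1.7]
gripper_width: 0.0509
[0.4644 0.0774 0.2459] [0.8 1.  1.7] 0.05093605858585498 [ 0.043  0.253  1.702 -0.007  1.17   1.406]
```

View pics/w4.png

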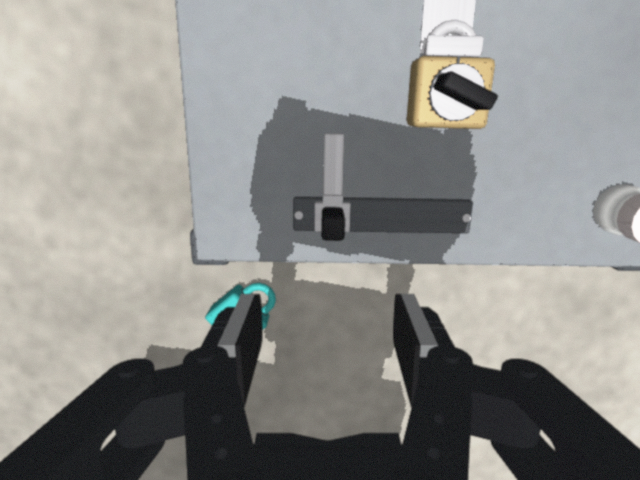

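Catch grip now at (333,220), at the left end of its track; the tongue is clear of the lock. Next I'll move over the dial and turn the tool to the bar's yaw.

```bash
python3 -m creep '0.2 0.095 0.093 0 0; 0.2 0.095 0.093 0 0; 0.2 0.095 0.093 0 0; 0.2 0 0 0 -1; 0.2 0 0 0 -1; 0.2 0 0 0 -1; 0.2 0 0 0 -1; 0.2 0 0 0 -1; 0.2 0 0 0 -1; 0.2 0 0 0 -1';python3 -m creep '0.2 0 0 0 -1; 0.2 0 0 0 -1;0.2 0 0 0 -1; 0.2 0 0 0 -0.7; 0.2 0 0 0 0'
python3 - <<'E'
from h import *
s=robot.observe(); d=vision.snapshot("wrist"); print(s["position"].round(4),np.degrees(np.arctan2(s["tool_rot"][1,0],s["tool_rot"][0,0])),s["qpos"].round(3),s["contact_force"].round(1),s["ft_torque"].round(3))
W=pts(d,wristT(d,s)); np.savez("wr3.npz",W=W,I=d["img"])
cv2.imwrite("pics/w5.png",d["img"][:,:,::-1])
E
```

```text
clock: 5.87
position: [0.5638, 0.0124, 0.2347]
tool_rot: [[0.563, 0.826, 0.001], [0.826, -0.563, -0.001], [-0.001, 0.001, -1.0]]
contact_force: [0.6, 0.2, -0.3]
gripper_width: 0.0512
clock: 6.28
position: [0.5605, 0.0138, 0.2279]
tool_rot: [[0.183, 0.983, -0.01], [0.983, -0.183, 0.001], [-0.001, -0.01, -1.0]]
contact_force: [0.4, -0.7, 0.8]
gripper_width: 0.0515
[0.5605 0.0138 0.2279] 79.43127024993379 [-0.082  0.411  1.503  0.     1.237  0.102] [ 0.4 -0.7  0.8] [ 0.023  0.005 -0.018]
```

View pics/w5.png

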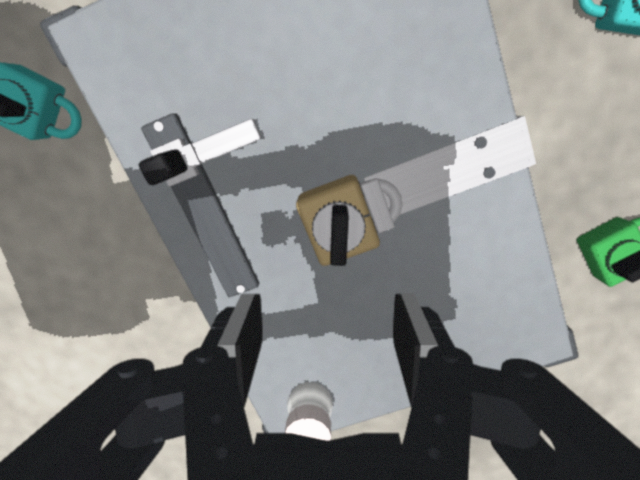

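Run:
```python
from h import *
q=np.load("wr3.npz");W,I=q["W"],q["I"]
z=W[...,2]; v,u=np.mgrid[0:480,0:640]
m=(u>290)&(u<390)&(v>170)&(v<275)&(np.nan_to_num(z)>0.132)
P=W[m]; print(len(P),np.median(P,0), np.percentile(P[:,2],[5,50,95]))
P=P[P[:,2]>np.median(P[:,2])-.004]
r=cv2.minAreaRect(P[:,:2].astype(np.float32)*1000);print(r)
m=(u>290)&(u<390)&(v>170)&(v<275)&(np.nan_to_num(z)>0.112)
r=cv2.minAreaRect(W[m][:,:2].astype(np.float32)*1000);print("lock",r)
b=(u>290)&(u<390)&(v>170)&(v<275)&(np.nan_to_num(z)>0.112)&(np.nan_to_num(z)<0.13); print("body z",np.percentile(z[b],[10,50,90]))
crop(dict(img=I),"w5c.png",280,160,420,280,5)
```

```text
1002 [0.56741798 0.01657554 0.14821493] [0.13887571 0.14821493 0.14940481]
((567.0786743164062, 13.968135833740234), (33.104225158691406, 10.023462295532227), 77.48210144042969)
lock ((573.1470947265625, 15.091512680053711), (56.599483489990234, 50.06604766845703), 10.876232147216797)
body z [0.11317806 0.11789998 0.12476586]
```

View pics/w5c.png

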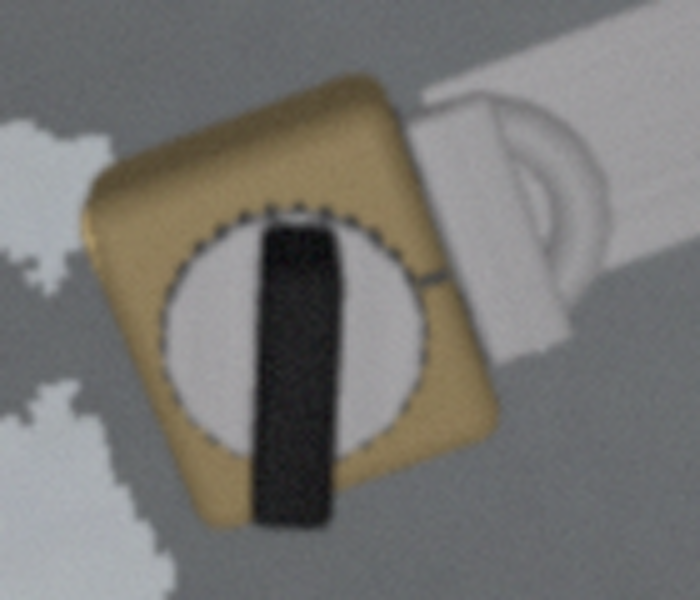

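```bash
python3 -m creep '0.2 0.005 0.025 0 0.32; 0.2 0 0 0.1 0; 0.2 0 0 0.1 0; 0.2 0 0 0.09 0; 0.2 0 0 0.02 0; 0.2 0 0 0 0'
python3 - <<'E'
from h import *
s=robot.observe(); d=vision.snapshot("wrist"); print(s["position"].round(4),np.degrees(np.arctan2(s["tool_rot"][1,0],s["tool_rot"][0,0])),s["qpos"].round(3),s["contact_force"].round(1),s["ft_torque"].round(3))
cv2.imwrite("pics/w6.png",d["img"][:,:,::-1])
E
```

```text
clock: 6.83
position: [0.567, 0.0148, 0.13]
tool_rot: [[0.241, 0.97, -0.01], [0.97, -0.241, 0.002], [-0.001, -0.01, -1.0]]
contact_force: [-0.5, 0.1, 0.2]
gripper_width: 0.051
[0.567  0.0148 0.13  ] 76.03174738318016 [-8.000e-02  5.360e-01  1.596e+00  1.000e-03  1.020e+00  1.640e-01] [-0.5  0.1  0.2] [ 0.013  0.001 -0.019]
```

View pics/w6.png

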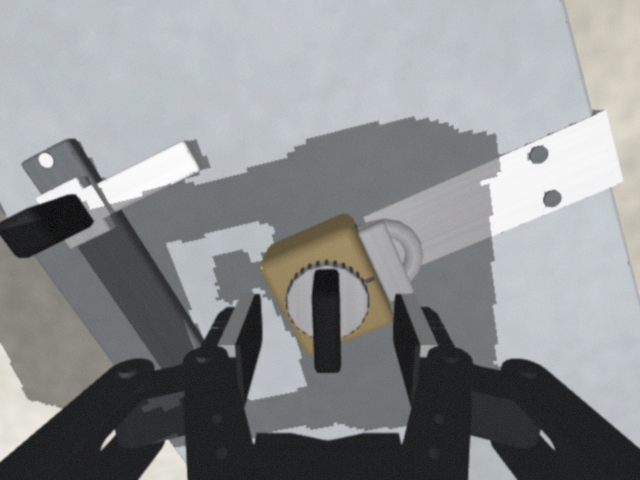

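The bar is centred between the jaws at (327,320). I'll go 2 mm lower and close.

```bash
python3 -m creep '0.2 0 0 0.006 0; -1 0 0 0 0; -1 0 0 0 0; -1 0 0 0 0; -1 0 0 0 0; -1 0 0 0 0'
python3 - <<'E'
from h import *
s=robot.observe(); d=vision.snapshot("wrist"); print(s["position"].round(4),np.degrees(np.arctan2(s["tool_rot"][1,0],s["tool_rot"][0,0])),s["gripper_width"],s["contact_force"].round(1),s["ft_torque"].round(3))
cv2.imwrite("pics/w7.png",d["img"][:,:,::-1])
E
```

```text
clock: 7.38
position: [0.5681, 0.0149, 0.1338]
tool_rot: [[0.244, 0.97, -0.006], [0.97, -0.244, 0.001], [-0.0, -0.006, -1.0]]
contact_force: [0.6, -0.5, -5.3]
gripper_width: 0.0087
[0.5681 0.0149 0.1338] 75.89787415479108 0.00867700681969283 [ 0.6 -0.5 -5.3] [-0.029 -0.007  0.025]
```

View pics/w7.png

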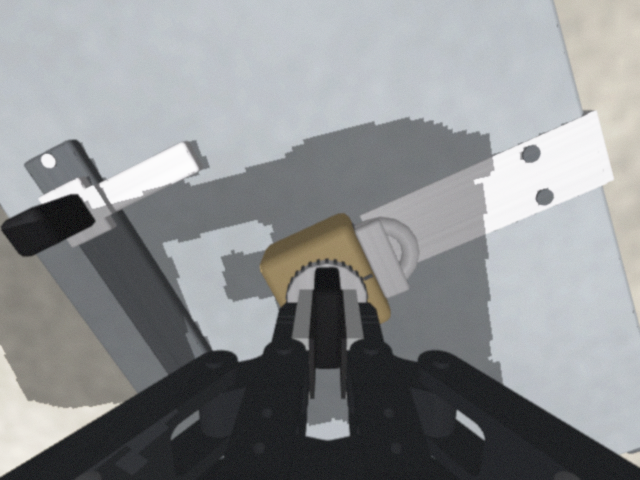

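```bash
python3 -m creep '-1 0 0 0.01 0; -1 0 0 0 0'; python3 -c "
from h import *
s=robot.observe(); print(s['position'].round(4),s['contact_force'].round(1),s['ft_torque'].round(3))"
```

```text
clock: 7.6
position: [0.5683, 0.0147, 0.1332]
tool_rot: [[0.244, 0.97, -0.004], [0.97, -0.244, 0.001], [-0.0, -0.004, -1.0]]
contact_force: [-3.8, 0.1, -4.9]
gripper_width: 0.0081
[0.5683 0.0147 0.1332] [-3.8  0.1 -4.9] [ 0.225  0.537 -0.051]
```

```bash
for i in 1 2; do python3 -m creep '-1 0 0 0.012 0' | grep -v rot; done; python3 -c "
from h import *
s=robot.observe(); print(s['position'].round(4),s['contact_force'].round(1),s['ft_torque'].round(3))
d=vision.snapshot('side'); crop(d,'s2.png',270,190,400,310,5)"
```

```text
clock: 7.68
position: [0.5686, 0.0146, 0.132]
contact_force: [-26.2, -0.1, 94.7]
gripper_width: 0.0084
clock: 7.77
position: [0.5688, 0.0146, 0.132]
contact_force: [-30.1, 1.2, 89.9]
gripper_width: 0.0085
[0.5688 0.0146 0.132 ] [-30.1   1.2  89.9] [3.290e-01 5.361e+00 2.000e-03]
```

View pics/s2.png

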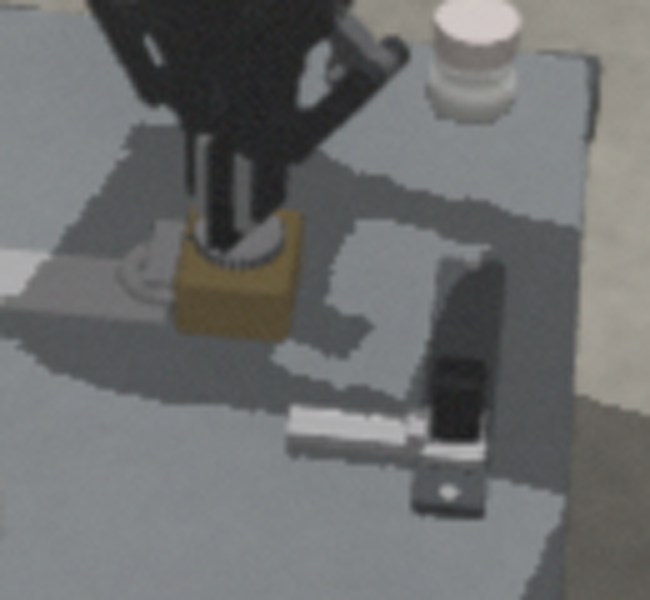

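The bar is firmly gripped and the stiffness is high (about 90 N for 3.6 mm commanded), so I'll keep all presses tiny. I'll relax and start turning clockwise.

```bash
cat > st.py <<'E'
from h import *
s=robot.observe(); R=s["tool_rot"]; print(round(float(s["clock"]),2),s["position"].round(4),"psi",np.degrees(np.arctan2(R[1,0],R[0,0])).round(2),"F",s["contact_force"].round(1),"T",s["ft_torque"].round(3),"w",round(float(s["gripper_width"]),4),"q6",s["qpos"][5].round(3),"tilt",R[:2,2].round(3))
E
python3 -m creep '-1 0 0 0 0' >/dev/null; python3 st.py; python3 -m creep '-1 0 0 0 0.5;-1 0 0 0 0.5' >/dev/null; python3 st.py;  python3 -m creep '-1 0 0 0 0.5;-1 0 0 0 0.5' >/dev/null; python3 st.py
```

```text
7.9 [0.5684 0.0147 0.134 ] psi 75.92 F [-3.1 -0.2 -5.7] T [-0.15   0.581  0.007] w 0.0083 q6 0.166 tilt [0.001 0.   ]
8.07 [0.5678 0.0147 0.1351] psi 69.86 F [-1.8  1.6 -5.1] T [0.032 0.347 0.053] w 0.008 q6 0.272 tilt [0.001 0.   ]
8.23 [0.5673 0.0148 0.135 ] psi 63.56 F [-2.7  0.7 -4.3] T [0.123 0.308 0.06 ] w 0.0088 q6 0.382 tilt [0.001 0.   ]
```

```bash
python3 -m creep '-1 0 0 0.005 0' >/dev/null; python3 st.py; python3 -m creep '-1 0 0 0.001 0' >/dev/null; python3 st.py; python3 -m creep '-1 0 0 0.001 0' >/dev/null; python3 st.py
```

```text
8.32 [0.5673 0.0148 0.1336] psi 63.4 F [-0.9 -0.8 -3.9] T [-0.007  0.158 -0.026] w 0.0083 q6 0.385 tilt [0.001 0.   ]
8.4 [0.5672 0.0148 0.133 ] psi 63.48 F [-2.7  0.2  1.1] T [-0.015  0.376 -0.001] w 0.0082 q6 0.383 tilt [0.001 0.   ]
8.48 [0.5672 0.0148 0.1329] psi 63.57 F [-4.7  0.1 10.8] T [ 0.017  0.892 -0.018] w 0.0084 q6 0.382 tilt [0.001 0.   ]
```

```bash
for i in 1; do python3 -m creep '-1 0 0 0.001 0.5;-1 0 0 0.001 0.5' >/dev/null; python3 st.py;  python3 -m creep '-1 0 0 0.001 0.5;-1 0 0 0.001 0.5' >/dev/null; python3 st.py; done
```

```text
8.65 [0.5673 0.0147 0.133 ] psi 57.71 F [-3.7  0.3  4.1] T [0.01  0.757 0.05 ] w 0.0082 q6 0.484 tilt [ 0.001 -0.   ]
8.82 [0.5673 0.0147 0.1329] psi 51.63 F [-4.1 -0.5  5. ] T [0.015 0.687 0.057] w 0.0086 q6 0.59 tilt [ 0.002 -0.   ]
```

Run:
```python
from h import *
d=vision.snapshot("wrist"); crop(d,"w8.png",220,180,460,360,3)
```

```text
(no output)
```

View pics/w8.png

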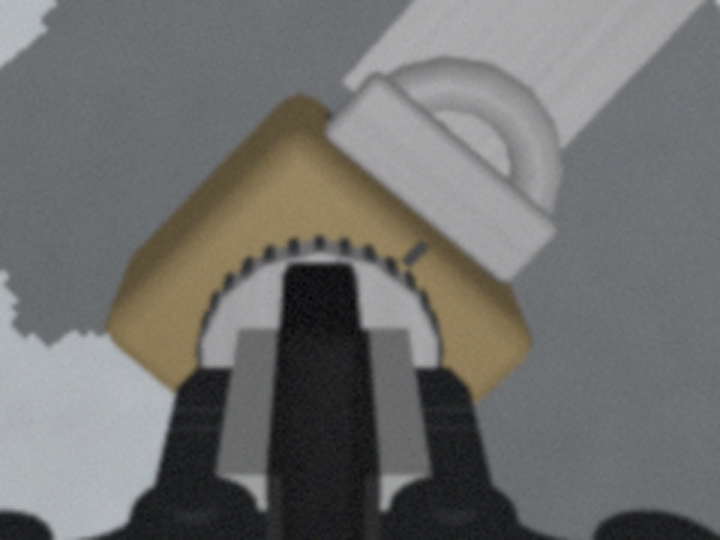

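The lock stays square to the stud and only the dial turns; it has gone 24° so far. I'll continue, watching the torque.

```bash
python3 -m creep '-1 0 0 0.001 0.5;-1 0 0 0.001 0.5' >/dev/null; python3 st.py;  python3 -m creep '-1 0 0 0.001 0.5;-1 0 0 0.001 0.5' >/dev/null; python3 st.py;python3 -m creep '-1 0 0 0.001 0.5;-1 0 0 0.001 0.5' >/dev/null; python3 st.py
```

```text
9.03 [0.5673 0.0147 0.1329] psi 45.55 F [-4.1  0.6  6.2] T [-0.034  0.748  0.025] w 0.0084 q6 0.697 tilt [ 0.002 -0.   ]
9.2 [0.5673 0.0146 0.1329] psi 39.58 F [-3.6 -0.8  6.2] T [-0.055  0.739 -0.022] w 0.0084 q6 0.801 tilt [ 0.003 -0.   ]
9.37 [0.5672 0.0146 0.1329] psi 33.6 F [-4.1  0.1  6.3] T [-0.11   0.77  -0.019] w 0.0086 q6 0.905 tilt [ 0.003 -0.001]
```

Run:
```python
from h import *
d=vision.snapshot("wrist"); crop(d,"w9.png",220,180,460,360,3)
```

```text
(no output)
```

View pics/w9.png

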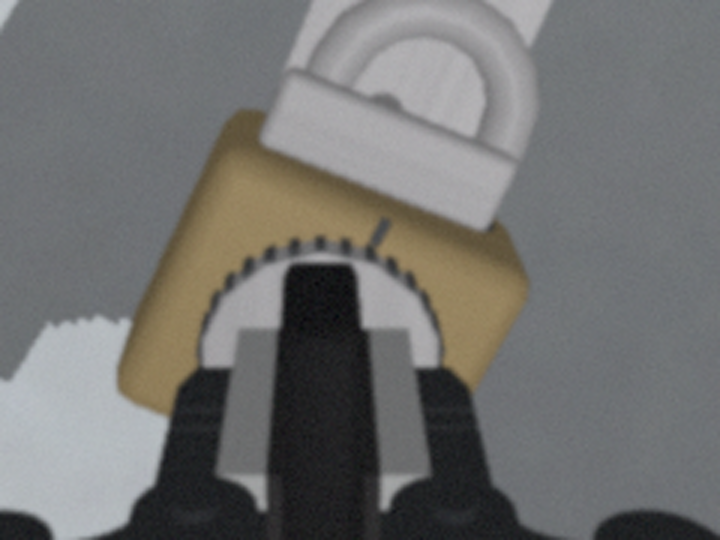

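```bash
python3 -m creep '-1 0 0 0.001 0.5' >/dev/null; python3 st.py;  python3 -m creep '-1 0 0 0.001 0.2' >/dev/null; python3 st.py
python3 - <<'E'
from h import *
d=vision.snapshot("wrist"); crop(d,"w10.png",220,160,460,340,3)
E
```

```text
9.5 [0.5672 0.0146 0.1329] psi 30.51 F [-4.4  0.   5.9] T [-0.072  0.696 -0.057] w 0.008 q6 0.959 tilt [ 0.003 -0.001]
9.58 [0.5672 0.0145 0.1329] psi 29.29 F [-4.7 -0.3  5.5] T [ 0.012  0.671 -0.004] w 0.0084 q6 0.981 tilt [ 0.003 -0.001]
```

View pics/w10.png

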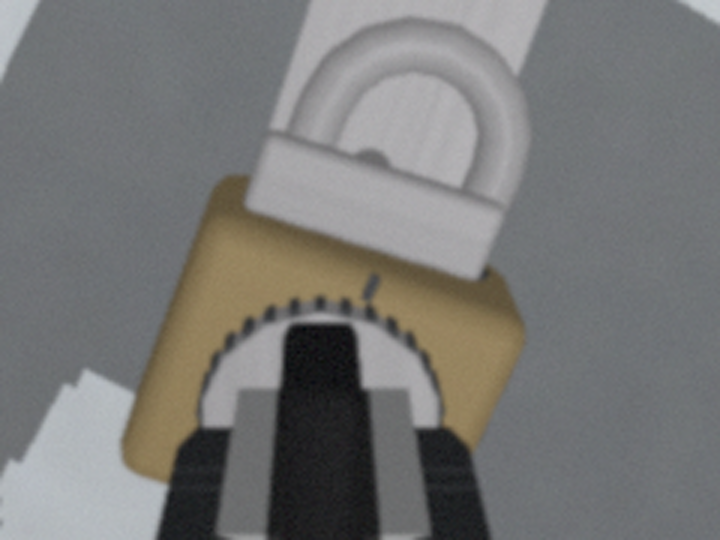

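The shackle has sprung out: the bow now stands about 23 mm past the stud head, against 13 mm before, with the dial about 47° clockwise from the start. I'll release the dial, rise, and align to the lock body for a side-to-side grip.

```bash
python3 -m creep '0 0 0 0 0; 0.2 0 0 0 0; 0.2 0 0 0 0; 0.53 0 0 -0.05 0; 0.53 0 0 -0.1 0; 0.53 0 0 -0.1 0; 0.53 0 0 0 1; 0.53 0 0 0 1; 0.53 0 0 0 1; 0.53 0 0 0 0'; python3 st.py
python3 - <<'E'
from h import *
s=robot.observe(); d=vision.snapshot("wrist")
W=pts(d,wristT(d,s)); np.savez("wr4.npz",W=W,I=d["img"])
cv2.imwrite("pics/w11.png",d["img"][:,:,::-1])
E
```

```text
clock: 10.47
position: [0.5697, 0.0143, 0.2124]
tool_rot: [[0.98, 0.197, 0.009], [0.197, -0.98, -0.001], [0.009, 0.003, -1.0]]
contact_force: [-0.1, -0.6, 0.1]
gripper_width: 0.0652
10.47 [0.5697 0.0143 0.2124] psi 11.38 F [-0.1 -0.6  0.1] T [0.01  0.023 0.083] w 0.0652 q6 1.293 tilt [ 0.009 -0.001]
```

View pics/w11.png

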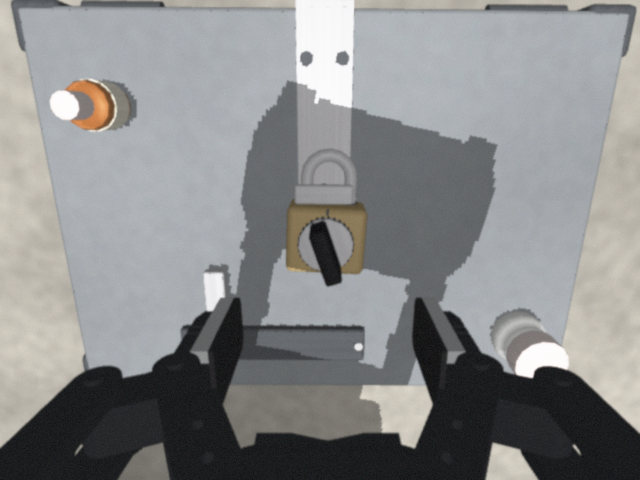

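The lock lies square, with the shackle visibly out (bow top at (328,150), stud head at (325,194)). Next I'll get an exact pose for the body.

Run:
```python
from h import *
q=np.load("wr4.npz");W,I=q["W"],q["I"]
z=np.nan_to_num(W[...,2]); v,u=np.mgrid[0:480,0:640]
hsv=cv2.cvtColor(I,cv2.COLOR_RGB2HSV); S=hsv[...,1].astype(int)
m=(u>275)&(u<375)&(v>195)&(v<285)&(z>0.114)&(S>70)
P=W[m]; print(len(P)); r=cv2.minAreaRect(P[:,:2].astype(np.float32)*1000);print("brass",r, np.percentile(P[:,2],[10,50,90]))
m=(u>290)&(u<360)&(v>180)&(v<203)&(z>0.104)&(S<60); P=W[m]; print("stud",cv2.minAreaRect(P[:,:2].astype(np.float32)*1000),np.median(P[:,2]))
m=(u>290)&(u<370)&(v>140)&(v<186)&(z>0.097)&(S<60); P=W[m]; print("bow",cv2.minAreaRect(P[:,:2].astype(np.float32)*1000),np.median(P[:,2]))
print("lid",np.median(z[150:200,150:220]),np.median(z[150:200,520:560]))
```

```text
2533
brass ((567.3479614257812, 13.37906265258789), (43.06913375854492, 48.905330657958984), 9.12445068359375) [0.11632219 0.1177707  0.11887581]
stud ((595.35302734375, 20.016359329223633), (12.95657730102539, 38.3989143371582), 11.355249404907227) 0.11298535713715979
bow ((610.7466430664062, 21.415109634399414), (22.670001983642578, 38.21311569213867), 9.663212776184082) 0.10357105187679111
lid 0.090171112373028 0.09005720728622446
```

```bash
python3 -m creep '0.53 -0.02 0 0 0.05; 0.53 0 0 0.1 0; 0.53 0 0 0.12 0; 0.53 0 0 0.09 0; 0.53 0 0 0.03 0; 0.53 0 0 0 0'>/dev/null; python3 st.py
python3 - <<'E'
from h import *
d=vision.snapshot("wrist")
cv2.imwrite("pics/w12.png",d["img"][:,:,::-1])
E
```

```text
11.02 [0.5645 0.0124 0.1082] psi 12.72 F [-0.3 -0.1 -0. ] T [-0.043  0.043 -0.008] w 0.065 q6 1.266 tilt [ 0.013 -0.002]
```

View pics/w12.png

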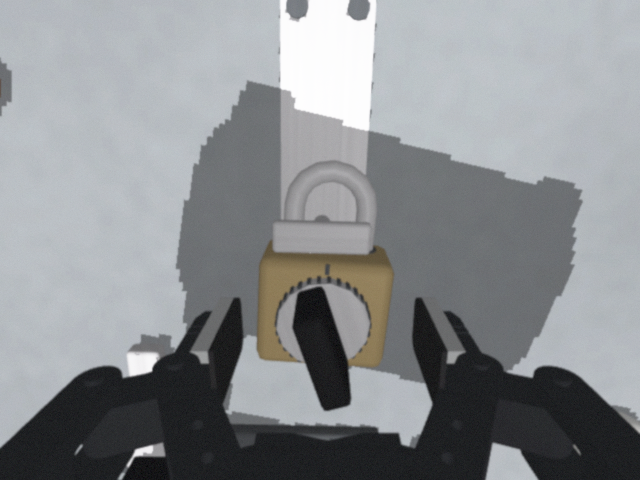

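The fingers straddle the body (258–392) evenly. I'll trim the yaw and lower to about 0.095.

```bash
python3 -m creep '0.53 0 0 0.03 0.25; 0.53 0 0 0.015 0; 0.53 0 0 0 0'>/dev/null; python3 st.py; python3 -m creep '-1 0 0 0 0;-1 0 0 0 0;-1 0 0 0 0'>/dev/null; python3 st.py; python3 -m creep '-1 0 0 0 0'>/dev/null; python3 st.py;  python3 - <<'E'
from h import *
d=vision.snapshot("wrist")
cv2.imwrite("pics/w13.png",d["img"][:,:,::-1])
d=vision.snapshot("side"); crop(d,"s3.png",270,190,400,310,5)
E
```

```text
11.32 [0.5666 0.0122 0.0978] psi 11.17 F [-0.  -0.8 -0.2] T [-0.022  0.046  0.014] w 0.0652 q6 1.293 tilt [ 0.018 -0.002]
11.57 [0.5674 0.0122 0.0998] psi 11.19 F [-0.1 -0.6 -4.4] T [-0.046  0.067 -0.041] w 0.0487 q6 1.292 tilt [ 0.02  -0.002]
11.65 [0.5675 0.0122 0.1001] psi 11.21 F [-0.3  0.6 -4.7] T [-0.005  0.037  0.029] w 0.0488 q6 1.292 tilt [ 0.021 -0.002]
```

View pics/w13.png

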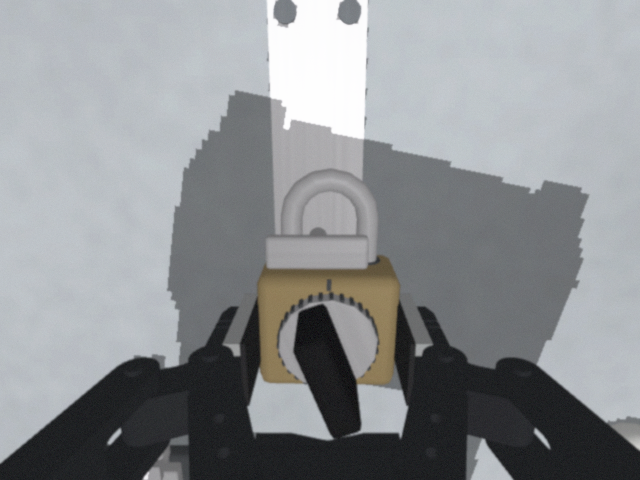

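View pics/s3.png

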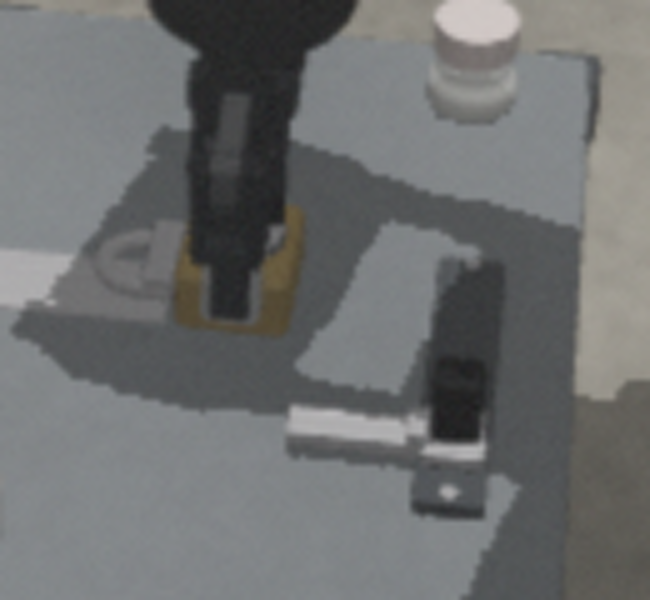

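Body gripped (width 0.049). The lock is slightly lifted (−4.7 N), so I'll set it back on the lid before drawing.

```bash
python3 -m creep '-1 0 0 0.004 0'>/dev/null; python3 st.py; python3 -m creep '-1 0 0 0.002 0'>/dev/null; python3 st.py; python3 -m creep '-1 0 0 0.002 0'>/dev/null; python3 st.py
```

```text
11.83 [0.5675 0.0122 0.099 ] psi 11.21 F [-10.4  -0.2  35.1] T [0.269 1.803 0.01 ] w 0.0487 q6 1.292 tilt [ 0.021 -0.002]
11.92 [0.5676 0.0122 0.099 ] psi 11.21 F [-7.7  0.2 20.3] T [ 0.281  1.296 -0.007] w 0.0484 q6 1.292 tilt [ 0.021 -0.002]
12.0 [0.5676 0.0122 0.0991] psi 11.21 F [-4.1 -0.7 11.2] T [0.208 0.843 0.035] w 0.0487 q6 1.292 tilt [ 0.021 -0.002]
```

```bash
python3 -m creep '-1 -0.012 0 0 0;-1 -0.012 0 0 0'>/dev/null; python3 st.py; python3 -m creep '-1 -0.012 0 0 0;-1 -0.012 0 0 0'>/dev/null; python3 st.py; python3 -m creep '-1 -0.012 0 0 0;-1 -0.012 0 0 0'>/dev/null; python3 st.py
```

```text
12.17 [0.5609 0.0108 0.0991] psi 11.22 F [ 1.   0.3 -2.4] T [ 0.097 -0.061 -0.02 ] w 0.0488 q6 1.288 tilt [ 0.022 -0.002]
12.33 [0.5539 0.0092 0.0991] psi 11.22 F [ 2.7  1.  -0.9] T [ 0.162 -0.287 -0.025] w 0.0486 q6 1.284 tilt [ 0.024 -0.002]
12.5 [0.5468 0.0078 0.0992] psi 11.21 F [ 3.4  2.4 -0.7] T [ 0.492 -0.382  0.04 ] w 0.0484 q6 1.28 tilt [ 0.026 -0.002]
```

```bash
python3 -m creep '-1 -0.01 0 0.001 0;-1 -0.01 0 0.001 0'>/dev/null; python3 st.py; python3 -m creep '-1 -0.007 0 0.001 0'>/dev/null; python3 st.py; python3 -m creep '-1 -0.005 0 0 0'>/dev/null; python3 st.py
python3 - <<'E'
from h import *
s=robot.observe(); d=vision.snapshot("wrist")
W=pts(d,wristT(d,s)); np.savez("wr5.npz",W=W,I=d["img"])
cv2.imwrite("pics/w14.png",d["img"][:,:,::-1])
E
```

```text
12.67 [0.5418 0.0067 0.0992] psi 11.2 F [6.6 5.6 1.9] T [ 0.913 -0.743  0.125] w 0.0484 q6 1.276 tilt [ 0.029 -0.002]
12.75 [0.5402 0.0065 0.0992] psi 11.2 F [4.9 4.7 0.5] T [ 0.836 -0.692  0.207] w 0.0485 q6 1.274 tilt [ 0.031 -0.001]
12.83 [0.5395 0.0064 0.0993] psi 11.2 F [11.3  7.7 -9.4] T [ 1.105 -1.742  0.224] w 0.0487 q6 1.273 tilt [ 0.033 -0.001]
```

View pics/w14.png

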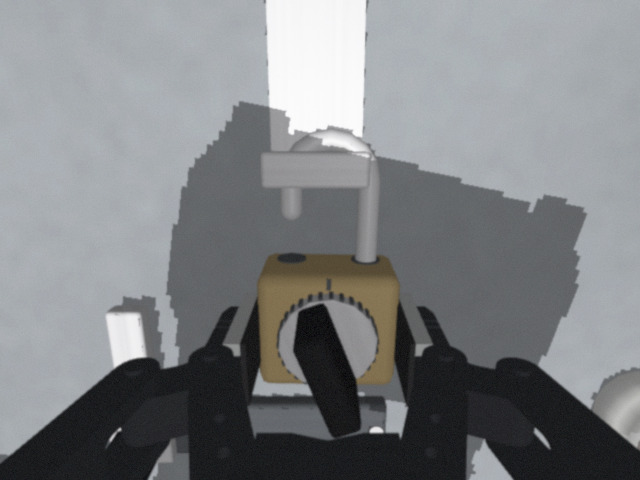

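Run:
```python
from h import *
q=np.load("wr5.npz");W,I=q["W"],q["I"]
crop(dict(img=I),"w14c.png",240,120,420,300,3)
z=np.nan_to_num(W[...,2])
c,s=np.cos(np.radians(11.2)),np.sin(np.radians(11.2))
X=W[...,0]*c+W[...,1]*s; Y=-W[...,0]*s+W[...,1]*c
for col in (288,291,294):
    print(col,[(r,round(float(X[r,col])*1000,1),round(float(z[r,col])*1000,1)) for r in range(196,268,4)])
for col in (330,):
    print(col,[(r,round(float(X[r,col])*1000,1),round(float(z[r,col])*1000,1)) for r in range(124,200,4)])
```

```text
288 [(196, 577.2, 104.4), (200, 575.9, 105.2), (204, 574.3, 104.3), (208, 573.0, 105.3), (212, 571.7, 105.7), (216, 569.9, 104.6), (220, 565.0, 90.7), (224, 563.5, 91.0), (228, 561.5, 89.9), (232, 560.0, 90.2), (236, 558.4, 90.5), (240, 556.7, 90.4), (244, 554.9, 90.1), (248, 553.4, 90.8), (252, 551.5, 90.0), (256, 553.1, 99.7), (260, 553.2, 104.5), (264, 552.3, 106.2)]
291 [(196, 577.2, 104.7), (200, 575.9, 105.6), (204, 574.3, 104.4), (208, 572.9, 105.0), (212, 571.3, 104.1), (216, 569.9, 104.5), (220, 565.0, 90.7), (224, 563.3, 90.5), (228, 561.7, 90.6), (232, nan, 0.0), (236, 558.6, 91.3), (240, 556.6, 90.2), (244, 554.9, 90.2), (248, 553.4, 90.6), (252, 551.6, 90.4), (256, 553.2, 100.0), (260, 553.2, 104.4), (264, 552.7, 107.2)]
294 [(196, 577.1, 104.1), (200, 575.6, 103.9), (204, 574.4, 104.9), (208, 572.9, 104.6), (212, 571.3, 104.0), (216, 569.7, 103.6), (220, 565.0, 90.9), (224, 563.1, 89.8), (228, 561.8, 91.1), (232, 559.6, 88.9), (236, 558.1, 89.6), (240, 556.7, 90.6), (244, 554.8, 89.8), (248, 553.2, 90.1), (252, 551.6, 90.3), (256, 553.2, 99.9), (260, 553.5, 105.4), (264, 552.3, 106.3)]
330 [(124, 601.5, 90.1), (128, 600.4, 101.8), (132, 599.1, 103.2), (136, 597.7, 103.2), (140, 596.5, 104.5), (144, 595.2, 105.7), (148, 593.8, 104.6), (152, 593.0, 111.9), (156, 591.8, 113.0), (160, 590.6, 113.0), (164, 589.2, 112.7), (168, 588.1, 114.1), (172, 586.6, 112.4), (176, 585.5, 113.7), (180, 584.1, 113.2), (184, 582.8, 113.4), (188, 577.7, 90.9), (192, 575.9, 89.3), (196, 574.5, 90.5)]
```

View pics/w14c.png

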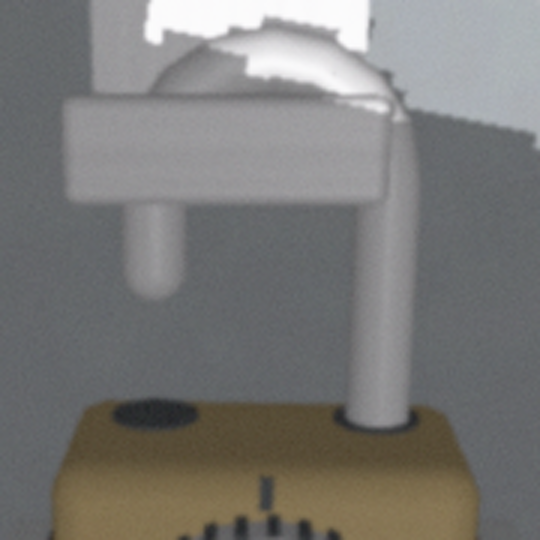

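Short-leg tip to face measures about 15 mm and bow inside about 40 mm ahead, which means fully open. One more gentle pull will confirm the end stop.

```bash
python3 -m creep '-1 -0.006 0 0.001 0'>/dev/null; python3 st.py;python3 -m creep '-1 -0.006 0 0.002 0'>/dev/null; python3 st.py
```

```text
12.97 [0.5394 0.0064 0.0993] psi 11.19 F [15.5  8.3 -7.4] T [ 1.437 -2.218  0.25 ] w 0.0487 q6 1.272 tilt [ 0.037 -0.   ]
13.05 [0.5394 0.0063 0.0992] psi 11.19 F [9.2 9.3 6. ] T [ 1.594 -1.2    0.323] w 0.0487 q6 1.27 tilt [0.041 0.   ]
```

End stop confirmed: no movement with rising pull. Now I'll go forward 28.5 mm.

```bash
python3 -m creep '-1 0.025 0 0.001 0;-1 0.025 0 0.001 0'>/dev/null; python3 st.py;python3 -m creep '-1 0.02 0 0.001 0'>/dev/null; python3 st.py;  python3 -m creep '-1 0.015 0 0.001 0; -1 0 0 0 0'>/dev/null; python3 st.py
python3 - <<'E'
from h import *
s=robot.observe(); d=vision.snapshot("wrist")
W=pts(d,wristT(d,s)); np.savez("wr6.npz",W=W,I=d["img"])
crop(d,"w15.png",200,120,440,300,3)
E
```

```text
13.22 [0.5515 0.0093 0.0992] psi 11.2 F [-4.7 -0.7  3.1] T [-0.041  1.009  0.005] w 0.0485 q6 1.279 tilt [0.038 0.   ]
13.3 [0.5566 0.0105 0.0991] psi 11.2 F [-9.6 -2.  13.2] T [-0.112  1.959  0.134] w 0.0486 q6 1.282 tilt [0.035 0.   ]
13.47 [0.5601 0.0113 0.0992] psi 11.23 F [2.7 1.4 3.4] T [ 0.403 -0.303 -0.007] w 0.0489 q6 1.285 tilt [ 0.032 -0.   ]
```

View pics/w15.png

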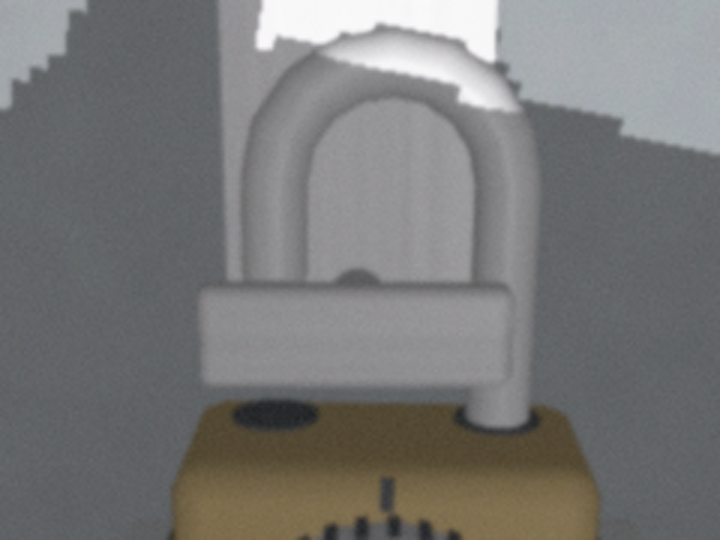

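```bash
python3 -m creep '-1 0.013 0 0.001 0;-1 0.011 0 0.001 0; -1 0 0 0 0'>/dev/null; python3 st.py
python3 - <<'E'
from h import *
s=robot.observe(); d=vision.snapshot("wrist")
W=pts(d,wristT(d,s)); I=d["img"]
crop(d,"w16.png",200,120,440,300,3)
p=s["position"];print("caseX",p[0]*.981+p[1]*.194)
z=np.nan_to_num(W[...,2]); c,sn=np.cos(np.radians(11.2)),np.sin(np.radians(11.2))
X=W[...,0]*c+W[...,1]*sn; Y=-W[...,0]*sn+W[...,1]*c
v,u=np.mgrid[0:480,0:640]
S=cv2.cvtColor(I,cv2.COLOR_RGB2HSV)[...,1].astype(int)
m=(v>190)&(v<300)&(u>220)&(u<440)&(z>.108)&(z<.116)&(S<40); print("head X",np.percentile(X[m],[2,98]),"Y",np.percentile(Y[m],[2,98]))
m=(v>220)&(v<330)&(u>240)&(u<420)&(z>.1)&(z<.125)&(S>70); print("brass X",np.percentile(X[m],[2,99]),"Y",np.percentile(Y[m],[1,99]))
E
```

```text
13.77 [0.5646 0.0124 0.0992] psi 11.24 F [2.8 0.8 0.3] T [ 0.168 -0.264 -0.042] w 0.0487 q6 1.289 tilt [ 0.026 -0.001]
caseX 0.556229655760651
head X [0.56688814 0.59338288] Y [-0.11380772 -0.07811691]
brass X [0.55939403 0.57855481] Y [-0.1227228  -0.07483305]
```

View pics/w16.png

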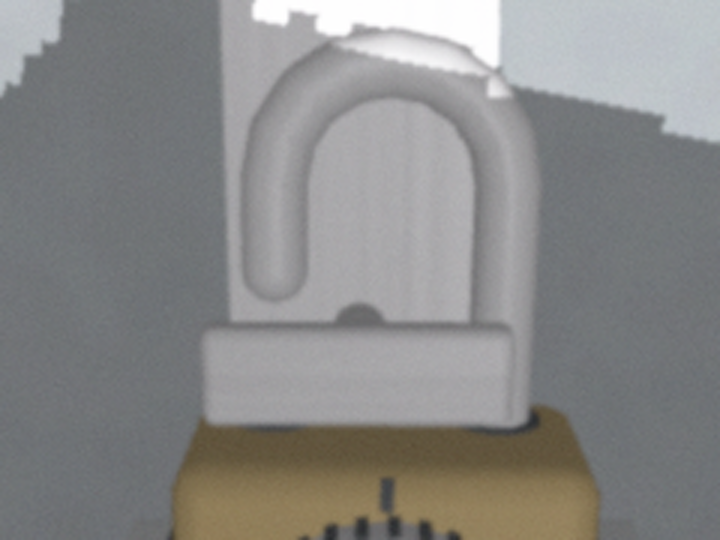

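```bash
python3 -m creep '-1 0.007 0 0.001 0; -1 0 0 0 0'>/dev/null; python3 st.py
python3 - <<'E'
from h import *
s=robot.observe(); d=vision.snapshot("wrist")
W=pts(d,wristT(d,s)); I=d["img"]
crop(d,"w17.png",200,120,440,300,3)
p=s["position"];print("caseX",p[0]*.981+p[1]*.194)
z=np.nan_to_num(W[...,2]); c,sn=np.cos(np.radians(11.2)),np.sin(np.radians(11.2))
X=W[...,0]*c+W[...,1]*sn
for col in (290,292,310,330): print(col,[(r,round(float(X[r,col])*1000,1),round(float(z[r,col])*1000,1)) for r in range(208,290,4)])
E
```

```text
13.98 [0.5649 0.0125 0.0991] psi 11.25 F [ 2.   0.  -0.9] T [ 0.121 -0.214 -0.024] w 0.0481 q6 1.29 tilt [ 0.023 -0.002]
caseX 0.5566175801367848
290 [(208, 599.3, 105.0), (212, 597.8, 104.6), (216, 596.1, 103.7), (220, 591.3, 90.9), (224, 589.7, 91.3), (228, 593.5, 110.3), (232, 592.8, 113.1), (236, 591.5, 113.4), (240, 589.9, 112.9), (244, 588.4, 112.6), (248, 587.6, 114.4), (252, 586.0, 113.9), (256, 584.1, 112.9), (260, 582.8, 113.3), (264, 578.8, 106.6), (268, 578.6, 110.2), (272, 578.6, 113.7), (276, 578.1, 116.1), (280, 576.9, 116.9), (284, 575.9, 118.1), (288, 574.4, 118.0)]
292 [(208, 599.2, 104.6), (212, 597.7, 104.2), (216, 596.3, 104.5), (220, 594.2, 102.1), (224, 589.9, 91.7), (228, 593.0, 108.6), (232, 592.8, 112.9), (236, 591.5, 113.5), (240, 590.0, 113.0), (244, 588.2, 112.1), (248, 587.0, 112.7), (252, 585.7, 113.2), (256, 584.4, 113.6), (260, 582.4, 112.2), (264, 578.9, 106.8), (268, 578.6, 110.0), (272, 578.3, 113.0), (276, 578.1, 116.3), (280, 576.8, 116.6), (284, 576.0, 118.2), (288, 574.6, 118.3)]
310 [(208, 596.2, 91.4), (212, 594.6, 91.3), (216, 593.0, 91.5), (220, 591.5, 91.7), (224, 589.6, 90.8), (228, 593.1, 109.0), (232, 592.7, 112.8), (236, 591.4, 113.1), (240, 589.9, 112.9), (244, 588.4, 112.6), (248, 587.2, 113.3), (252, 585.8, 113.6), (256, 584.1, 112.9), (260, 582.5, 112.5), (264, 578.5, 105.9), (268, 578.9, 110.8), (272, 578.6, 113.8), (276, 577.7, 115.2), (280, 576.8, 116.8), (284, 575.6, 117.2), (288, 573.8, 116.7)]
330 [(208, 596.2, 91.3), (212, 594.3, 90.2), (216, 593.0, 91.6), (220, 591.3, 90.9), (224, 589.6, 90.9), (228, 593.1, 109.2), (232, 592.6, 112.4), (236, 591.3, 112.9), (240, 590.2, 113.8), (244, 588.2, 112.0), (248, 586.9, 112.5), (252, 585.8, 113.5), (256, 584.2, 113.1), (260, 583.1, 114.1), (264, 578.6, 106.0), (268, 578.5, 109.9), (272, 578.5, 113.6), (276, 577.9, 115.8), (280, 577.5, 118.4), (284, 575.9, 117.9), (288, 574.8, 118.8)]
```

View pics/w17.png

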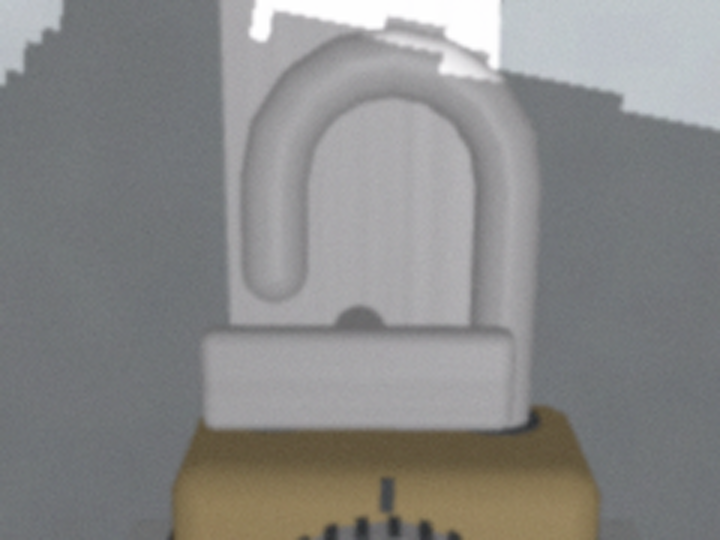

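Margins are good: the neck lies about 9 mm ahead of the face, 3 mm clear of the short leg's tip. I'll shift 45 mm to the −y side.

```bash
python3 -m creep '-1 0 0.015 0 0;-1 0 0.02 0 0'>/dev/null; python3 st.py;python3 -m creep '-1 0 0.025 0 0;-1 0 0.025 0 0'>/dev/null; python3 st.py;python3 -m creep '-1 0 0.025 0 0;-1 0 0.025 0 0'>/dev/null; python3 st.py
```

```text
14.2 [0.5668 0.0034 0.0991] psi 11.28 F [-0.5  5.   4. ] T [ 0.733  0.236 -0.013] w 0.0486 q6 1.272 tilt [ 0.023 -0.   ]
14.37 [ 0.5698 -0.0106  0.0991] psi 11.31 F [-0.7  5.6  4.6] T [0.778 0.203 0.004] w 0.049 q6 1.245 tilt [0.023 0.001]
14.53 [ 0.5731 -0.025   0.0991] psi 11.33 F [-2.1  5.3  4.3] T [0.791 0.287 0.021] w 0.0486 q6 1.217 tilt [0.023 0.002]
```

```bash
python3 -m creep '-1 0 0.025 0 0;-1 0 0 0 0'>/dev/null; python3 st.py
python3 - <<'E'
from h import *
d=vision.snapshot("wrist"); cv2.imwrite("pics/w18.png",d["img"][:,:,::-1])
E
```

```text
14.7 [ 0.5752 -0.0334  0.0991] psi 11.3 F [-0.  -4.8  3.7] T [-1.089  0.139 -0.008] w 0.0484 q6 1.203 tilt [0.024 0.003]
```

View pics/w18.png

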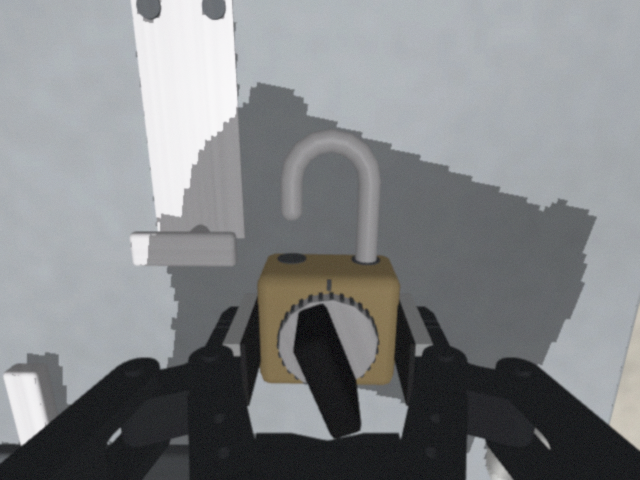

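The lock is unhooked: stud head at (131–236, 250), shackle at 282 and beyond, all clear. Lifting.

```bash
python3 -m creep '-1 0 0 -0.03 0;-1 0 0 -0.06 0;-1 0 0 -0.1 0;-1 0 0 -0.1 0;-1 0 0 -0.1 0;-1 0 0 -0.1 0;-1 0 0 -0.06 0;-1 0 0 0 0;-1 0 0 0 0'>/dev/null; python3 st.py
python3 - <<'E'
from h import *
for n in ("wrist","side","scene"):
    d=vision.snapshot(n); cv2.imwrite(f"pics/f_{n}.png",d["img"][:,:,::-1])
    if n=="side": crop(d,"f_sidec.png",210,100,400,260,4)
E
python3 st.py
```

```text
15.5 [ 0.567  -0.0299  0.2705] psi 11.37 F [-0.5  0.3 -3.9] T [ 0.015  0.059 -0.052] w 0.0485 q6 1.209 tilt [0.014 0.004]
15.65 [ 0.5665 -0.0301  0.2689] psi 11.36 F [-0.3 -0.4 -5.2] T [-0.008  0.034  0.029] w 0.0483 q6 1.209 tilt [0.011 0.005]
```

View pics/f_wrist.png

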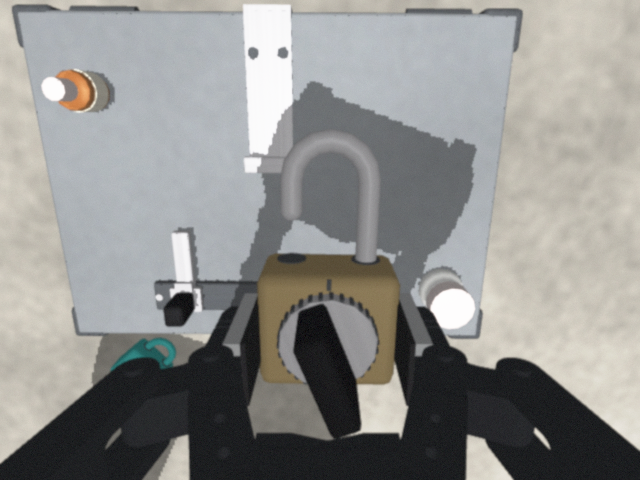

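View pics/f_sidec.png

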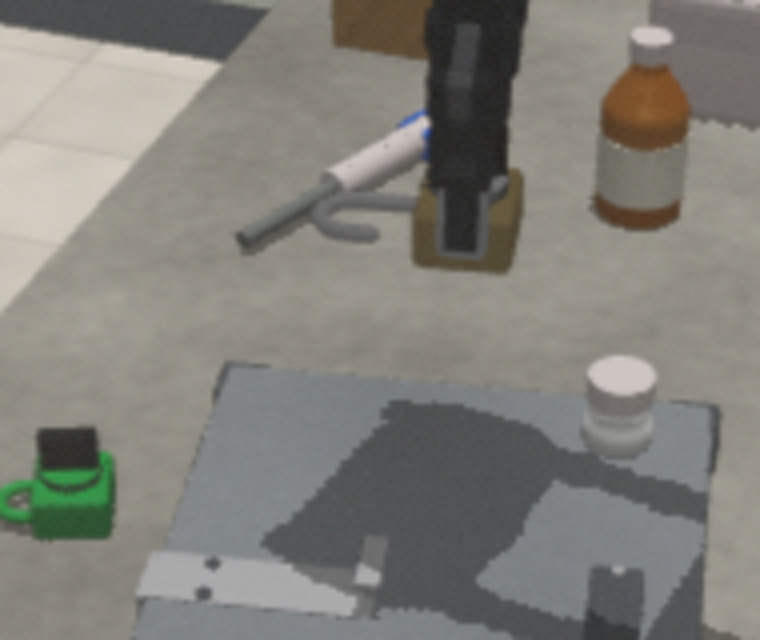

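View pics/f_scene.png

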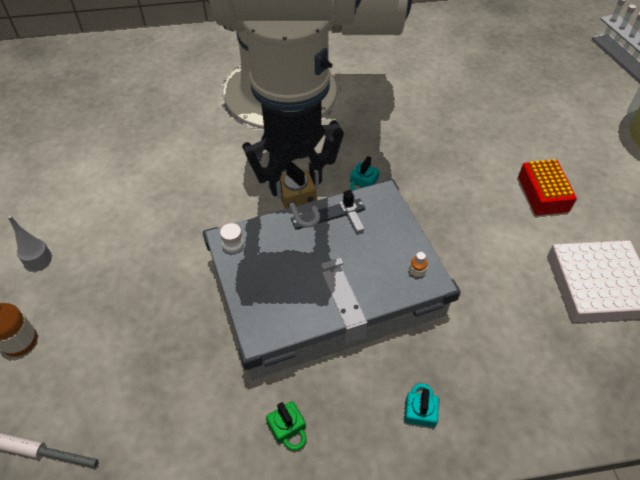

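The open lock is held level about 17 cm above the lid. I'll check that it is steady, then hand in.

```bash
python3 -m creep '-1 0 0 0 0;-1 0 0 0 0;-1 0 0 0 0;-1 0 0 0 0'>/dev/null; python3 st.py
python3 - <<'E'
from h import *
s=robot.observe(); d=vision.snapshot("wrist"); print(s["qvel"].round(3))
W=pts(d,wristT(d,s)); z=np.nan_to_num(W[...,2]); I=d["img"]
v,u=np.mgrid[0:480,0:640]; S=cv2.cvtColor(I,cv2.COLOR_RGB2HSV)[...,1].astype(int)
m=(v>255)&(v<380)&(u>262)&(u<395)&(S>70)&(z>.25)
P=W[m]; A=np.c_[P[:,:2],np.ones(len(P))]; k=np.linalg.lstsq(A,P[:,2],rcond=None)[0]
r=P[:,2]-A@k; g=abs(r)<.002; k=np.linalg.lstsq(A[g],P[g,2],rcond=None)[0]
print("top plane slope",k[:2].round(3),"z med",np.median(P[g,2]))
E
python3 st.py
```

```text
15.98 [ 0.5647 -0.0297  0.2642] psi 11.36 F [ 0.3  0.  -3.9] T [-0.061  0.002  0.001] w 0.0487 q6 1.209 tilt [0.003 0.006]
[-0.     0.01   0.008 -0.    -0.005 -0.   ]
top plane slope [-0.115 -0.005] z med 0.28250916540667514
16.03 [ 0.5646 -0.0297  0.2642] psi 11.36 F [-0.8  0.5 -4.7] T [-0.033  0.023 -0.045] w 0.0487 q6 1.209 tilt [0.003 0.006]
```

```bash
python3 - <<'E'
from h import *
s=robot.observe(); d=vision.snapshot("wrist")
W=pts(d,wristT(d,s)); z=np.nan_to_num(W[...,2]); I=d["img"]
v,u=np.mgrid[0:480,0:640]; S=cv2.cvtColor(I,cv2.COLOR_RGB2HSV)[...,1].astype(int)
m=(v>285)&(v<375)&(u>264)&(u<391)&(S>70)&(z>.27)&(z<.30)
P=W[m]
for i in range(4):
    A=np.c_[P[:,:2]-[.56,-.03],np.ones(len(P))]; k=np.linalg.lstsq(A,P[:,2],rcond=None)[0]; r=abs(P[:,2]-A@k); P=P[r<max(.0012,np.percentile(r,80))]
print(len(P),k.round(4))
for r in range(262,386,10): print(r,[ (round(float(W[r,c,0]*1e3),1),round(float(z[r,c]*1e3),1)) for c in (268,385)])
d=vision.snapshot("side"); crop(d,"f2.png",260,130,360,200,7)
E
python3 st.py
```

```text
3820 [-0.0115  0.0088  0.2832]
262 [(582.1, 268.6), (590.3, 267.4)]
272 [(583.0, 279.4), (590.0, 276.8)]
282 [(580.3, 281.5), (588.1, 281.2)]
292 [(577.2, 282.8), (584.9, 282.1)]
302 [(573.6, 283.0), (581.2, 282.2)]
312 [(569.9, 283.2), (577.3, 281.8)]
322 [(566.5, 283.9), (574.1, 282.9)]
332 [(562.2, 283.3), (570.1, 282.8)]
342 [(558.6, 283.9), (565.7, 282.0)]
352 [(554.6, 283.9), (562.2, 282.7)]
362 [(550.2, 283.6), (558.5, 283.3)]
372 [(546.7, 284.4), (554.6, 283.6)]
382 [(315.1, -0.4), (549.1, 281.9)]
16.13 [ 0.5649 -0.0297  0.2647] psi 11.36 F [-0.3  0.1 -4.4] T [0.031 0.011 0.004] w 0.0489 q6 1.209 tilt [0.004 0.006]
```

View pics/f2.png

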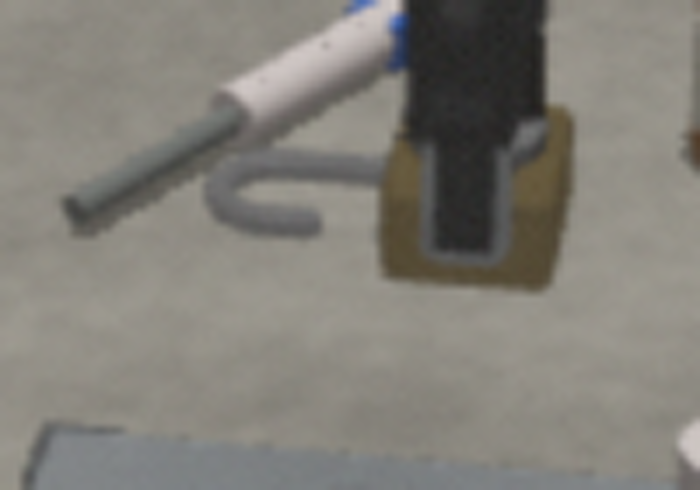

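The lock is level within 1° (top plane slope 0.012), steady, and its bottom is about 16.5 cm above the lid. Handing in.

```bash
python3 -c "
from workcell import robot
print(robot.close_job())"; python3 st.py
```

```text
the job is handed in; nothing more can be done
None
the job is handed in; nothing more can be done
```

The job is handed in at about 16 s, with the open lock still held over the lid.

**What I did**
- I slid the transport catch about 77 mm (tool travel) to its end stop, where it pushed back with 59 N.
- I turned the dial clockwise about 47°, until the shackle sprang out about 10 mm.
- With the lock on the lid, I drew it back to the shackle's end stop; the free gap at the short leg measured 15 mm.
- I moved it forward so the neck was clear of the short leg, shifted it 47 mm to its -y side and lifted it.

**Last checks**
- **Height:** the lock's bottom is about 16.5 cm above the lid.
- **Level:** its top is level to about 1°, with the dial on top.
- **Shackle and grip:** the shackle still looked fully open in the last side picture. The grip was steady at 49 mm, carrying 4 to 5 N.
- **Other things:** the catch was still at its end and the bench's other things looked unmoved in the last scene picture.

**What disagreed or went wrong**
- Pressing the dial down briefly reached about 95 N, under the 120 N wrist limit and taken through the fingertips.
- The lock was lifted a millimetre or two during the first part of the dial turn and when I gripped the body; I pressed it back onto the lid both times.
- While drawing it back, the vertical force briefly read about −9 N, so it may have lightened on the lid for a moment.
- My first level check gave a slope of 0.115 because it took in the rounded front edge; the cleaner fit gave 0.012.
- The arm sagged a few millimetres during the final hold before it settled.

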